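# Level the balance stand with its screw foot and keep the spirit level pressed down

## Task

The maple stand for the counting balance leans down towards its wooden screw foot. Slide the spirit level over the deck, without lifting it off, until it lies wholly on the cork panel, lengthwise, then turn the round knob of the screw foot (clockwise, seen from above, raises that side) until the bubble sits between the two lines. Then press the level down onto the deck, firmly but not hard, with the bubble still centred, and finish while still pressing it so that a colleague can tighten the lock ring underneath; leave the mug, the shape sorter and the marbles alone.

Things in the scene. Friction and masses are not known exactly. Their poses are not given: they have to be found in the camera images.
- stand: maple balance stand, fixed on the counter: a deck 270 mm (x) by 350 mm (y), 18 mm thick, top 70 mm above the counter when level, on two turned feet at y = -110 mm and a screw foot at y = +130 mm. Origin on the counter; deck from y = -155 to +195 mm, x = -135 to +135 mm. It tips (at most 0.015 rad) about the line of the feet at y = -110 mm; at the start its screw side (+y) is low.
- cork (a point): centre of the cork panel let in flush with the deck's top, 66 mm (x) by 170 mm (y, the stand's y), at stand x = 0, y = -30 mm, on the deck's top surface; its axes tip with the deck
- knob (a point): round wooden knob of the screw foot, 47 mm across, 32 mm tall (101 to 133 mm above the counter, 31 mm free under it); this point is its middle, on its vertical axis at stand x = 0, y = 130 mm. Turns in place, friction 0.1 N m; grip at any yaw. 1 rad clockwise from above raises the screw side 1.27 mm, tipping the deck 0.0053 rad; it stays where left. The point's axes do not turn.
- level: loose aluminium spirit level, a flat block 40 mm (x) by 130 mm (y) by 22 mm tall, about 0.28 kg, lying on the deck; origin at the centre of its underside, z up. Its vial, along y, shows in a 60 mm window in the middle of the top, flush with it; the top may be pressed anywhere. Two black lines cross the vial at y = -11.5 and +11.5 mm.
- level_end_a (a point): middle of the lower edge of the level's +y end (65 mm from its origin)
- level_end_b (a point): middle of the lower edge of the level's -y end (65 mm from its origin)
- bubble (a joint): the bubble in the vial, 16 mm long: how far its middle is from the vial's middle along the level's +y (m; 0 centred, range -0.018 to 0.018). It goes to the high side, 1 mm per mrad of slope along the level (5.3 mm per rad of the knob), settling in about 1.5 s. With the level on the cork it starts 7 to 14 mm off, on the side away from the knob.
- mug: bystander: speckled enamel mug, 82 mm across, 85 mm tall, handle at its +y; origin at the centre of its underside
- sorter: bystander: teal plastic shape sorter, a box 138 by 138 by 119 mm with shaped holes in its lid; origin at the centre of its underside
- marble0_center (a point): bystander: centre of a smooth green glass marble 44 mm across, lying in a hole of a low maple rest (75 by 150 by 16 mm) to the right of the stand
- marble1_center (a point): bystander: centre of the second such marble, in the other hole of the rest
There are look-alikes about, which are no part of the job. Of the things like the level, leave any that is purple or yellow; of the rest the smaller one is meant.

How it is judged (in metres and radians):
On the way, in this order (a step that is already met when the one before it is completed fails the run):
1. the level lies wholly on the cork panel, lengthwise (x of level_end_a in the frame of cork between -0.014 and 0.014 m and y of level_end_a in the frame of cork between -0.087 and 0.087 m and x of level_end_b in the frame of cork between -0.014 and 0.014 m and y of level_end_b in the frame of cork between -0.087 and 0.087 m), for 0.3 s.
2. the deck is turned level: the bubble rests between the lines, with the level on the cork (all of step 1 and value of joint bubble between -0.0035 and 0.0035 m and angle between cork's own z axis and vertical below 0.005 rad), for 0.5 s.
At the end, for the whole second after the job is handed in: The fingers still press the level: it bears on the deck with 6 to 40 N (own weight about 2.8 N), still and wholly on the cork (ends within 14 mm of its long centre line, 87 mm of its middle), bubble within 3.5 mm of the vial's middle, deck within 0.005 rad of level, all through the last second (all of step 2 and contact force between the fingers and level above 2 N and contact force between level and stand between 6 and 40 N and linear speed of level below 0.01 m/s); the arm keeps its last pose, push and grip.
It fails at once if the level is lifted more than 10 mm off the deck or falls off it (z of level in the frame of cork above 0.01 m or z of level in the frame of cork below -0.01 m).
It fails at once if the level is pressed hard onto the deck (over 60 N) (contact force between level and stand above 60 N).
It fails at once if the mug or the shape sorter is moved by more than 20 mm (distance of any of mug, sorter from where it was at the start of the episode above 0.02 m).
It fails at once if a marble is moved by more than 15 mm (distance of any of marble0_center, marble1_center from where it was at the start of the episode above 0.015 m).
It also fails if it takes over 70 s, if anything falls off the work surface, if the arm or the gripper's body presses on something with over 40 N, if the wrist force passes 120 N, or if a joint passes its speed limit or range.

## Robot

A 6-joint arm with a two-finger parallel gripper is mounted at the origin on the work surface. World frame = base frame: x ahead of the robot, y to its left, z up, the work surface at z = 0. Lengths are in mm, angles in rad, forces in N, time in s.
With the tool pointing down it reaches from about 350 to 975 mm from the base axis. Payload 7.1 kg.
Tool frame: the origin (TCP) lies between the finger pads; the fingertips stand 14 mm ahead of it and the grasp point (between the pads) lies 5 mm behind it; z points along the fingers, y is the line along which they close (so a half turn about z gives the same grasp; the last joint's range is limited). The gripper opens to 88 mm and grips with 3 to 60 N. Pads are 20 mm wide; open, the fingers measure 115 mm over their backs; the gripper's body (75 mm by 178 mm) begins 61 mm behind the grasp point.
Start: joints at [-1.341, 0.423, 1.63, -0, 1.089, -0.019], TCP at [153.92, -605.734, 236.675] pointing down, gripper open.
Joint ranges: [-3, 3], [-0.9, 2.11], [0.09, 2.58], [-1.31, 4.45], [0.11, 2.69], [-2.54, 2.54]. Speed limits (rad/s): [2.39, 2.39, 3.01, 3.14, 3.14, 3.14].

## Interface

Orientations are given as a rotation vector (axis times angle).
In Python, from workcell import ctrl gives the robot as it stands. The module is installed in compiled form; this text tells all that it offers.
- The arm moves only by the tool servo_tool, never from a script. Its argument "plan" is a list of rows, each a list of 3 entries, a list of its own where there are three numbers: the closure, from 0 (fully open) to 1 (shut), then the shift along the world's x, y, z in mm, then the turn about the world's z in degrees. In form: [[hand, [x, y, z], yaw], ...]. A call has 1 to 10 rows; each row is the pose to reach, as a shift and turn from the pose commanded when the call began; what a row does not reach only later rows make up. A row lasts 1/12 s, in which the tool goes at most 41.7 mm and 7.16 degrees, less where a joint would pass 70% of its speed; a pose out of reach is approached as far as the arm can. A call with a gripper value outside its range is refused whole. The fingers move at their own pace and stop on an object; the grip force is fixed at half the most. Time passes only in rows, so rows that repeat a pose let the fingers close. It gives the time, the measured TCP pose, the force, the opening and the grip force at its end, in the units of the state.
- ctrl.get_obs(): the state, without advancing time (a new reading comes with each control period).
- ctrl.get_image(name): name is "scene" or "top"; returns the picture (400x640x3 uint8, blue, green, red); there is no depth.
- ctrl.camera_info(name): a dict with "fovy" (degrees; the focal length in pixels is half the picture's height over the tangent of half this angle, whatever the lens; pixels are square), "cx", "cy" (the principal point, pixels), "rvec" (rotation vector, rad) and "tvec" (3), from world to camera coordinates, as OpenCV has them. Camera axes: x right, y down, z forward; pixel columns grow to the right and rows downward; lengths in mm; the calibration is good to about 2 mm. A picture is of the moment at which its call begins. camera_info takes no time and is no camera call.
- ctrl.close_job(): hands the job in; it is judged then, once.
The state is a dict: "t": time; "qpos": joint angles; "qvel": joint speeds; "joint_torque": joint torques, N m; "ee_pos": TCP position; "orientation": TCP orientation; "ft_force": force on the tool from outside, world axes, zero at the start; "moment": the same for the moment, N m; "width": finger opening in mm; "grasp_force": force on a finger pad.
Only numpy, scipy, OpenCV 4.12 (cv2) and the standard library are available. Lean on these libraries where they do the work, as an engineer would, in place of code of your own. Each camera call takes 0.05 s, during which the arm holds its last target. There are 200 camera calls.

## Working session

There is one attempt and no reset: what is moved stays moved. The work goes in short steps, Python scripts to look and compute and a tool call to move; the robot and the scene stay as the last step left them, time stands still between calls to the robot, and variables do not carry over. Pictures are saved under pics/ and viewed, at most 10 in all, crops included, and the job is handed in when it is done.

Besides the shell and the picture viewer there is one more tool, called after "Request:" as name([rows], argument=value, ...), one row to a line, values as JSON. servo_tool: Moves the arm, as the interface text tells. Its arguments: {"type":"object","properties":{"plan":{"type":"array"}},"required":["plan"]}

```bash
mkdir -p pics
cat > h.py <<'E'
import cv2, numpy as np
from workcell import ctrl
def cam(n):
    i=ctrl.camera_info(n); f=200/np.tan(np.radians(i['fovy'])/2)
    R=cv2.Rodrigues(np.array(i['rvec'],float))[0]; t=np.array(i['tvec'],float)
    return f,i['cx'],i['cy'],R,t
def ray(n,u,v,z):
    f,cx,cy,R,t=cam(n); d=R.T@np.array([(u-cx)/f,(v-cy)/f,1]); c=-R.T@t
    return c+d*(z-c[2])/d[2]
def proj(n,p):
    f,cx,cy,R,t=cam(n); q=R@np.array(p,float)+t; return f*q[0]/q[2]+cx,f*q[1]/q[2]+cy
E
python3 - <<'E'
from h import *
for n in('scene','top'):
    im=ctrl.get_image(n); cv2.imwrite(f'pics/{n}0.png',im); print(n,ctrl.camera_info(n))
print(ctrl.get_obs())
E
```

```text
scene {'fovy': 53.81070751364899, 'cx': 324.6536069805401, 'cy': 207.22556609698276, 'rvec': array([ 2.20752415,  0.76981656, -0.31479676]), 'tvec': array([-356.78147453, -126.11950619, 1534.73324644])}
top {'fovy': 45.63808891341515, 'cx': 320.03850583657146, 'cy': 201.03400961198278, 'rvec': array([ 2.1473001 , -2.18032611,  0.10732339]), 'tvec': array([  20.246183  ,  454.41155037, 1494.93094726])}
{'t': 0.1, 'qpos': array([-1.34099688e+00,  4.23770573e-01,  1.63058544e+00, -1.48094834e-05,
        1.08860581e+00, -1.89703300e-02]), 'qvel': array([-0.00074452, -0.00254682, -0.00092255,  0.00060228,  0.00050175,
        0.00303989]), 'joint_torque': array([-6.16634352e-04, -5.45616710e+01, -2.74321246e+01,  6.45086635e-02,
        1.87926181e-02, -3.39510564e-05]), 'ee_pos': array([ 153.81378872, -605.28959139,  235.98663293]), 'orientation': array([-3.11597020e+00, -3.89601767e-01,  2.46676536e-04]), 'ft_force': array([0.5074067 , 0.10202463, 0.41598894]), 'moment': array([-0.03229963, -0.03190511, -0.02099481]), 'grasp_force': 0.0, 'width': 87.88432635085418}
```

View pics/top0.png

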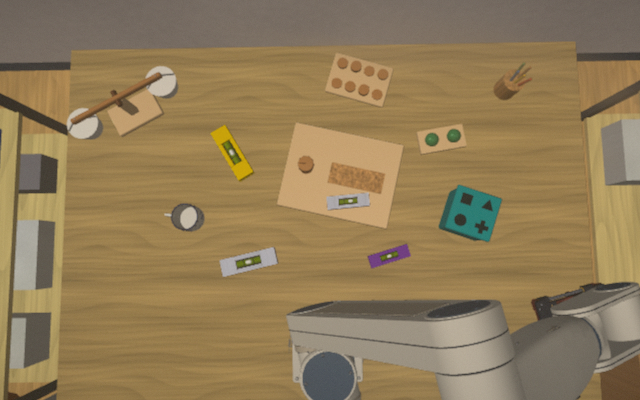

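View pics/scene0.png

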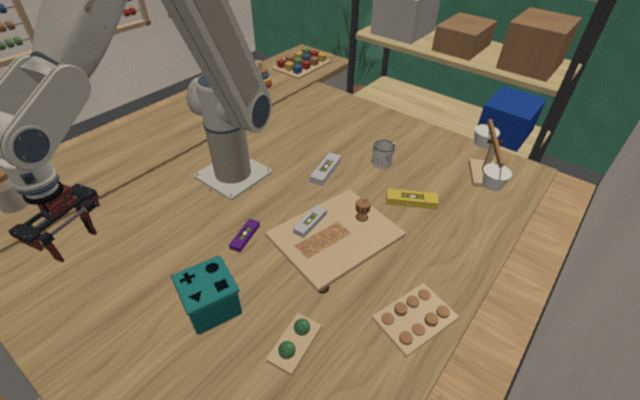

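The top view shows four levels: yellow (232,152), large silver off the deck (248,262), purple (389,256) and small silver on the deck (348,201). I choose the small silver one. The knob is at (305,164), the cork at (356,178), the mug at (187,217), the sorter at (470,213) and the marbles at (431,139) and (454,135).

```bash
cat >> h.py <<'E'
def rect(m,lo=60):
    cs=[c for c in cv2.findContours(m,cv2.RETR_EXTERNAL,cv2.CHAIN_APPROX_NONE)[0] if cv2.contourArea(c)>lo]
    return cs
E
python3 - <<'E'
from h import *
im=cv2.imread('pics/top0.png')
cv2.imwrite('pics/crop1.png',cv2.resize(im[110:240,265:415],None,fx=5,fy=4.6 and 5,interpolation=cv2.INTER_CUBIC)[:600])
for n in('top','scene'):
    print(n,proj(n,(0,0,0)),proj(n,(300,0,0)),proj(n,(0,-300,0)))
hsv=cv2.cvtColor(im,cv2.COLOR_BGR2HSV)
for p in [(333,205),(366,200),(348,201),(356,178),(320,140),(305,164),(200,300),(300,164)]: print(p,hsv[p[1],p[0]])
for nm,p,z in [('level',(348,201),90),('cork',(356,178),69),('knob',(305,164),133)]: print(nm,ray('top',*p,z))
for p in [(295,123),(403,145),(387,228),(277,206)]: print(ray('top',*p,70).round())
E
```

```text
top (np.float64(326.47612597042263), np.float64(345.52193334200047)) (np.float64(324.9539100759218), np.float64(249.64561766654774)) (np.float64(421.9732548528149), np.float64(344.2052684957685))
scene (np.float64(233.02962331490767), np.float64(174.8371928204639)) (np.float64(290.7670304372599), np.float64(207.8517931713696)) (np.float64(167.59836251847892), np.float64(216.5068117347999))
(333, 205) [170   9 173]
(366, 200) [165   6 171]
(348, 201) [ 34  56 158]
(356, 178) [ 15 140 169]
(320, 140) [ 17 106 198]
(305, 164) [ 15 151 157]
(200, 300) [ 19 125 165]
(300, 164) [ 15 152 164]
level [446.43536302 -72.4974463   90.        ]
cork [ 520.29232959 -100.04005866   69.        ]
knob [555.17704484  55.98278801 133.        ]
[699.  88.  70.]
[ 622. -250.   70.]
[ 363. -192.   70.]
[436. 147.  70.]
```

View pics/crop1.png

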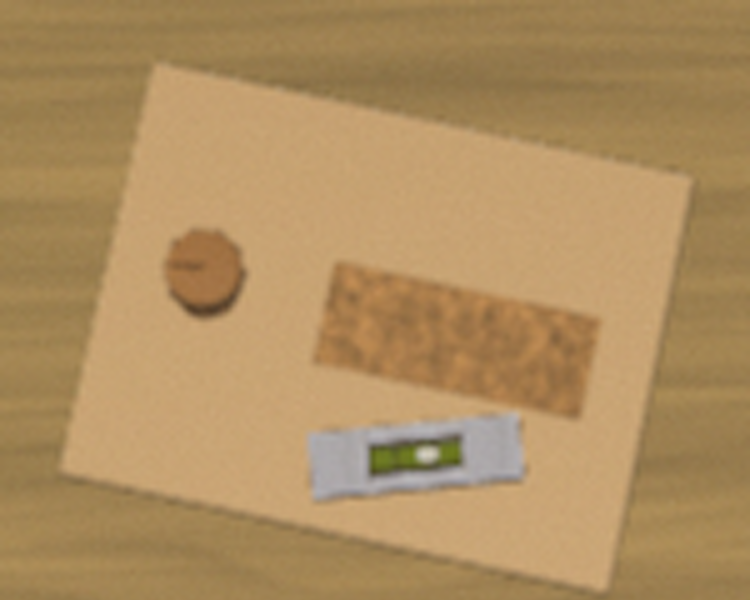

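The crop confirms the small silver level on the deck, with its bubble towards its right (−y) end, away from the knob.

```bash
cat >> h.py <<'E'
def deg(a): return np.degrees(a)
def corners(n,m,z):
    c=max(rect(m),key=cv2.contourArea); b=cv2.boxPoints(cv2.minAreaRect(c))
    return np.array([ray(n,u,v,z) for u,v in b])
def desc(P):
    P=P[:,:2]; e=P[1]-P[0]; g=P[2]-P[1]; L=e if np.hypot(*e)>np.hypot(*g) else g
    if L[1]<0: L=-L
    return P.mean(0).round(1),np.hypot(*e).round(1),np.hypot(*g).round(1),'yaw of +y axis - 90:',deg(np.arctan2(L[1],L[0])).round(2)-90
def levelmask(im,roi):
    h=cv2.cvtColor(im,cv2.COLOR_BGR2HSV); m=((h[...,1]<45)&(h[...,2]>120)).astype(np.uint8)*255
    o=np.zeros_like(m); x0,y0,x1,y1=roi; o[y0:y1,x0:x1]=m[y0:y1,x0:x1]
    return cv2.morphologyEx(o,cv2.MORPH_CLOSE,np.ones((7,7)))
E
python3 - <<'E'
from h import *
im=cv2.imread('pics/top0.png')
C=[(155,63),(693,178),(607,592),(60,472)]
D=np.array([ray('top',265+(u+.5)/5-.5,110+(v+.5)/5-.5,z) for (u,v),z in zip(C,(67,70,70,67))]); print('deck',desc(D))
K=[(337,262),(600,318),(580,418),(314,362)]
D=np.array([ray('top',265+(u+.5)/5-.5,110+(v+.5)/5-.5,69) for u,v in K]); print('cork',desc(D))
print('level top',desc(corners('top',levelmask(im,(315,185,385,220)),91)))
kc=ray('top',265+(205.5)/5-.5,110+(268.5)/5-.5,132); print('knob',kc)
sc=cv2.imread('pics/scene0.png')
print('scene level',desc(corners('scene',levelmask(sc,(285,195,335,245)),91)))
for n,p in (('lvl',(446,-73,91)),('cork',(520,-100,69)),('knob',(555,56,132))): print(n,proj('scene',p))
E
```

```text
deck (array([532.4, -51. ]), np.float64(346.2), np.float64(265.7), 'yaw of +y axis - 90:', np.float64(-13.420000000000002))
cork (array([ 521.6, -100.4]), np.float64(167.7), np.float64(64.2), 'yaw of +y axis - 90:', np.float64(-13.129999999999995))
level top (array([446.9, -71.5]), np.float64(128.4), np.float64(39.7), 'yaw of +y axis - 90:', np.float64(4.569999999999993))
knob [557.76222539  54.1952803  132.        ]
scene level (array([451.2, -72.4]), np.float64(143.0), np.float64(57.2), 'yaw of +y axis - 90:', np.float64(5.069999999999993))
lvl (np.float64(308.98959449070946), np.float64(218.8495147671257))
cork (np.float64(322.12178662011996), np.float64(239.5757065801359))
knob (np.float64(362.0940685164669), np.float64(202.38809982701684))
```

Request:
servo_tool([
  [0, [17, 31, 0], 6],
  [0, [34, 62, 0], 12],
  [0, [51, 93, 0], 18],
  [0, [68, 124, 0], 24],
  [0, [85, 155, 0], 30],
  [0, [102, 186, 0], 36],
  [0, [119, 217, 0], 42],
  [0, [136, 248, 0], 48],
  [0, [153, 279, 0], 54],
  [0, [170, 310, 0], 60],
])

```text
t: 0.93
ee_pos: [324.2, -294.0, 236.6]
orientation: [-2.5, -1.902, 0.0]
ft_force: [0.1, -0.2, -0.4]
width: 87.9
grasp_force: 0.0
```

Request:
servo_tool([
  [0, [20, 36, 0], 6],
  [0, [40, 72, 0], 12],
  [0, [60, 108, 0], 18],
  [0, [80, 144, -20], 20.3],
  [0, [100, 180, -40], 20.3],
  [0, [123, 224, -60], 20.3],
  [0, [123, 224, -80], 20.3],
  [0, [123, 224, -100], 20.3],
  [0, [123, 224, -100], 20.3],
  [0, [123, 224, -100], 20.3],
])

```text
t: 1.77
ee_pos: [446.0, -71.4, 135.9]
orientation: [-2.129, -2.307, 0.003]
ft_force: [0.3, -0.5, -0.4]
width: 87.9
grasp_force: 0.0
```

Request:
servo_tool([
  [0, [0, 0, -15], 0],
  [0, [0, 0, -30], 0],
  [0, [0, 0, -40], 0],
  [0, [0, 0, -47], 0],
  [0, [0, 0, -47], 0],
  [0.3, [0, 0, -47], 0],
  [0.5, [0, 0, -47], 0],
  [0.6, [0, 0, -47], 0],
  [0.7, [0, 0, -47], 0],
  [0.7, [0, 0, -47], 0],
])

```text
t: 2.6
ee_pos: [447.2, -71.8, 90.1]
orientation: [2.131, 2.307, 0.001]
ft_force: [0.1, 0.6, 0.2]
width: 58.1
grasp_force: 0.0
```

Request:
servo_tool([
  [0.8, [0, 0, -1], 0],
  [0.8, [0, 0, -1], 0],
  [0.8, [0, 0, -1], 0],
  [0.8, [0, 0, -1], 0],
  [0.8, [0, 0, -1], 0],
  [0.8, [0, 0, -1], 0],
  [0.8, [0, 0, -1], 0],
])

```text
t: 3.18
ee_pos: [447.0, -71.7, 88.7]
orientation: [2.131, 2.308, 0.0]
ft_force: [0.5, 0.5, -0.5]
width: 39.7
grasp_force: 30.0
```

Request:
servo_tool([
  [0.8, [5, -2, 0], -1],
  [0.8, [12, -5, 0], -3],
  [0.8, [20, -8, 0], -5],
  [0.8, [28, -11, 0], -7],
  [0.8, [36, -14, 0], -9],
])

```text
t: 3.6
ee_pos: [481.5, -85.3, 88.7]
orientation: [-2.305, -2.129, 0.003]
ft_force: [-6.5, 3.9, 11.9]
width: 39.6
grasp_force: 30.0
```

Request:
servo_tool([
  [0.8, [8, -3, 0.5], -2],
  [0.8, [16, -6, 0.5], -4],
  [0.8, [24, -9, 0.5], -6],
  [0.8, [32, -12, 0.5], -8],
  [0.8, [38, -14, 0.5], -9],
  [0.8, [38, -14, 0.5], -9],
  [0.8, [38, -14, 0.5], -9],
])

```text
t: 4.18
ee_pos: [520.6, -99.7, 88.8]
orientation: [-2.465, -1.947, 0.001]
ft_force: [-1.1, -0.5, -2.3]
width: 40.0
grasp_force: 30.0
```

Run:
```python
from h import *
o=ctrl.get_obs(); print(o['ee_pos'],o['qpos'],o['ft_force'])
im=ctrl.get_image('top'); cv2.imwrite('pics/top1.png',im)
s=ctrl.get_image('scene'); cv2.imwrite('pics/s1.png',s)
cv2.imwrite('pics/c1.png',np.vstack([cv2.resize(im[130:230,270:420],(750,500))[:300],cv2.resize(s[170:270,260:410],(450,300))] if 0 else [cv2.resize(im[140:210,270:410],(580,290)),cv2.resize(s[180:250,260:400],(580,290))]))
```

```text
[520.60454478 -99.70148638  88.83926107] [-2.11662366e-01  5.09790082e-01  1.92636741e+00 -2.60985859e-05
  7.06269357e-01  2.23609086e-02] [-1.09160511 -0.53104314 -2.2752695 ]
```

View pics/c1.png

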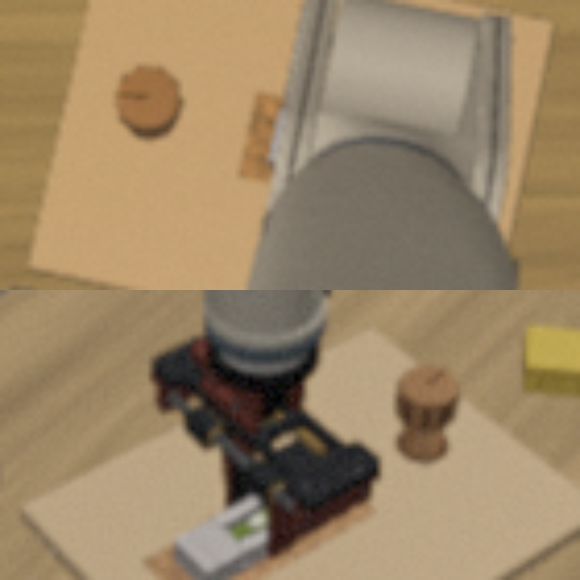

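The level lies on the cork under the gripper (top of the composite shows cork beyond both ends). I release it and move to the knob.

Request:
servo_tool([
  [0.4, [0, 0, 0], 0],
  [0.2, [0, 0, 0], 0],
  [0, [0, 0, 0], 0],
  [0, [0, 0, 0], 0],
  [0, [0, 0, 0], 0],
  [0, [0, 0, 0], 0],
  [0, [0, 0, 25], 0],
  [0, [0, 0, 60], 0],
  [0, [0, 0, 95], 0],
  [0, [0, 0, 110], 0],
])

```text
t: 5.12
ee_pos: [522.6, -100.1, 203.1]
orientation: [2.463, 1.944, 0.005]
ft_force: [1.3, -1.3, -0.1]
width: 87.9
grasp_force: 0.0
```

Request:
servo_tool([
  [0, [7, 30, 0], 7],
  [0, [14, 60, 0], 14],
  [0, [21, 90, 0], 21],
  [0, [28, 120, 0], 28],
  [0, [37, 155, 0], 35],
  [0, [37, 155, 0], 42],
  [0, [37, 155, 0], 49],
  [0, [37, 155, 0], 56],
  [0, [37, 155, 0], 63],
  [0, [37, 155, 0], 70],
])

```text
t: 5.95
ee_pos: [557.8, 55.5, 199.1]
orientation: [-0.894, -3.012, 0.0]
ft_force: [-0.2, -0.8, -0.4]
width: 87.7
grasp_force: 0.0
```

Request:
servo_tool([
  [0, [0, 0, 0], 7],
  [0, [0, 0, 0], 14],
  [0, [0, 0, 0], 20],
  [0, [0, 0, 0], 20],
  [0, [0, 0, 0], 20],
  [0, [0, 0, 0], 20],
])

```text
t: 6.45
ee_pos: [557.9, 55.2, 199.1]
orientation: [-0.373, -3.119, 0.0]
ft_force: [0.0, -0.1, -0.5]
width: 87.8
grasp_force: 0.0
```

Run:
```python
from h import *
o=ctrl.get_obs(); print(o['t'],o['ee_pos'],o['orientation'],o['qpos'],o['width'])
im=ctrl.get_image('top'); cv2.imwrite('pics/top2.png',im)
s=ctrl.get_image('scene'); cv2.imwrite('pics/s2.png',s)
cv2.imwrite('pics/c2.png',np.vstack([cv2.resize(im[140:210,270:410],(580,290),interpolation=cv2.INTER_CUBIC),cv2.resize(s[180:250,260:400],(580,290),interpolation=cv2.INTER_CUBIC)]))
print(desc(corners('top',levelmask(im,(325,155,390,200)),91)))
```

```text
6.45 [557.85441806  55.24821719 199.14531315] [-3.72642289e-01 -3.11933889e+00  3.18221445e-05] [ 7.74884343e-02  3.76998415e-01  1.80340190e+00 -6.54553620e-06
  9.61269187e-01 -1.25550720e+00] 87.82621466570987
(array([520.6, -83.2]), np.float64(160.3), np.float64(136.5), 'yaw of +y axis - 90:', np.float64(-0.9399999999999977))
```

View pics/c2.png

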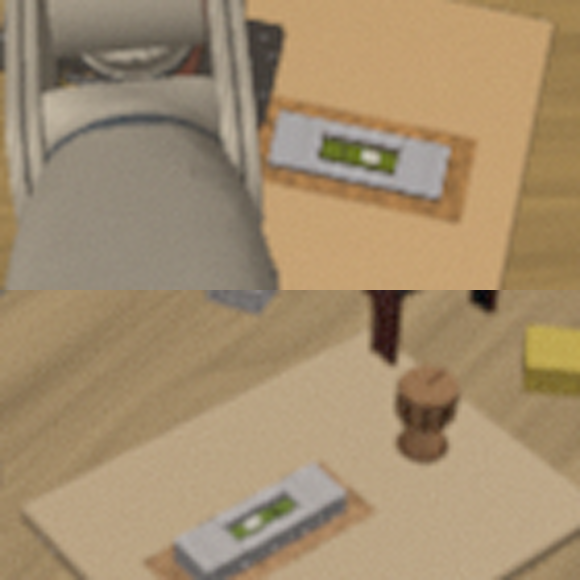

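The level lies well inside the cork. In the top crop its bubble is at (372,157) against a window middle of about (359,154), so roughly 10 mm off, away from the knob. I descend and grip the knob.

```bash
cat >> h.py <<'E'
def bubble(n,im,roi,z=91):
    x0,y0,x1,y1=roi; k=8
    a=cv2.resize(im[y0:y1,x0:x1],None,fx=k,fy=k,interpolation=cv2.INTER_CUBIC)
    h=cv2.cvtColor(a,cv2.COLOR_BGR2HSV)
    g=((h[...,0]>26)&(h[...,0]<50)&(h[...,1]>110)).astype(np.uint8)*255
    g=cv2.morphologyEx(g,cv2.MORPH_CLOSE,np.ones((61,61)))
    c=max(rect(g),key=cv2.contourArea); r=cv2.minAreaRect(c)
    w=np.zeros_like(g); cv2.fillPoly(w,[np.int32(cv2.boxPoints((r[0],(r[1][0]*.95,r[1][1]*.95),r[2])))],255)
    b=((h[...,2]>165)&(w>0)).astype(np.uint8)*255
    cs=rect(b)
    T=lambda p: ray(n,x0+(p[0]+.5)/k-.5,y0+(p[1]+.5)/k-.5,z)[:2]
    y=np.array([.23,.973])
    B=cv2.boxPoints(r); ys=[(T(p)-T(r[0]))@y for p in B]
    M=cv2.moments(max(cs,key=cv2.contourArea)); p=(M['m10']/M['m00'],M['m01']/M['m00'])
    return dict(win=T(r[0]).round(1),ylen=np.round(max(ys)-min(ys),1),bub=np.round((T(p)-T(r[0]))@y,2),area=M['m00'],n=len(cs))
E
python3 - <<'E'
from h import *
print(bubble('top',cv2.imread('pics/top2.png'),(337,163,380,190)))
print(bubble('scene',cv2.imread('pics/s2.png'),(300,218,345,250)))
E
```

```text
{'win': array([519.9, -98.9]), 'ylen': np.float64(54.2), 'bub': np.float64(-8.69), 'area': 450.0, 'n': 1}Traceback (most recent call last):
  File "<stdin>", line 3, in <module>
  File "h.py", line 40, in bubble
    M=cv2.moments(max(cs,key=cv2.contourArea)); p=(M['m10']/M['m00'],M['m01']/M['m00'])
                  ~~~^^^^^^^^^^^^^^^^^^^^^^^^
ValueError: max() iterable argument is empty
```

Request:
servo_tool([
  [0, [0, 0, -25], 0],
  [0, [0, 0, -50], 0],
  [0, [0, 0, -70], 0],
  [0, [0, 0, -81], 0],
  [0, [0, 0, -81], 0],
  [0.5, [0, 0, -81], 0],
  [0.8, [0, 0, -81], 0],
  [0.8, [0, 0, -81], 0],
  [0.8, [0, 0, -81], 0],
  [0.8, [0, 0, -81], 0],
])

```text
t: 7.38
ee_pos: [558.5, 55.3, 119.1]
orientation: [0.368, 3.118, 0.0]
ft_force: [0.1, -0.7, -0.1]
width: 57.9
grasp_force: 0.0
```

Request:
servo_tool([
  [0.8, [0, 0, 0], 0],
  [0.8, [0, 0, 0], 0],
  [0.8, [0, 0, 0], 0],
  [0.8, [0, 0, 0], 0],
])

```text
t: 7.72
ee_pos: [558.5, 56.2, 118.7]
orientation: [0.368, 3.119, 0.002]
ft_force: [0.9, 5.3, 2.6]
width: 46.9
grasp_force: 30.0
```

Request:
servo_tool([
  [0.8, [0, 1, 0], -6],
  [0.8, [0, 1, 0], -12],
  [0.8, [0, 1, 0], -18],
  [0.8, [0, 1, 0], -24],
  [0.8, [0, 1, 0], -30],
  [0.8, [0, 1, 0], -36],
  [0.8, [0, 1, 0], -42],
  [0.8, [0, 1, 0], -48],
  [0.8, [0, 1, 0], -54],
  [0.8, [0, 1, 0], -60],
])

```text
t: 8.55
ee_pos: [558.0, 55.8, 118.7]
orientation: [1.884, 2.513, -0.001]
ft_force: [-1.0, -2.6, 5.1]
width: 46.5
grasp_force: 30.0
```

Request:
servo_tool([
  [0.8, [0, 0, 0], 0],
  [0.8, [0, 0, 0], 0],
  [0.8, [0, 0, 0], 0],
  [0.8, [0, 0, 0], 0],
  [0.8, [0, 0, 0], 0],
  [0.8, [0, 0, 0], 0],
  [0.8, [0, 0, 0], 0],
  [0.8, [0, 0, 0], 0],
  [0.8, [0, 0, 0], 0],
  [0.8, [0, 0, 0], 0],
])

```text
t: 9.38
ee_pos: [558.0, 55.9, 118.7]
orientation: [1.874, 2.521, -0.0]
ft_force: [-1.8, -3.6, 5.3]
width: 46.3
grasp_force: 30.0
```

Request:
servo_tool([
  [0.8, [0, 0, 0], 0],
  [0.8, [0, 0, 0], 0],
  [0.8, [0, 0, 0], 0],
  [0.8, [0, 0, 0], 0],
  [0.8, [0, 0, 0], 0],
  [0.8, [0, 0, 0], 0],
  [0.8, [0, 0, 0], 0],
  [0.8, [0, 0, 0], 0],
  [0.8, [0, 0, 0], 0],
  [0.8, [0, 0, 0], 0],
])

```text
t: 10.22
ee_pos: [558.0, 55.8, 118.7]
orientation: [1.873, 2.521, -0.0]
ft_force: [-0.4, -3.8, 5.7]
width: 46.6
grasp_force: 30.0
```

Run:
```python
from h import *
im=ctrl.get_image('top'); cv2.imwrite('pics/top3.png',im)
s=ctrl.get_image('scene'); cv2.imwrite('pics/s3.png',s)
cv2.imwrite('pics/c3.png',np.vstack([cv2.resize(im[155:199,325:393],(580,290),interpolation=cv2.INTER_CUBIC),cv2.resize(s[213:253,290:370],(580,290),interpolation=cv2.INTER_CUBIC)]))
print(bubble('top',im,(337,163,380,190)))
```

```text
{'win': array([520.1, -99.2]), 'ylen': np.float64(54.1), 'bub': np.float64(-3.23), 'area': 396.0, 'n': 1}
```

View pics/c3.png

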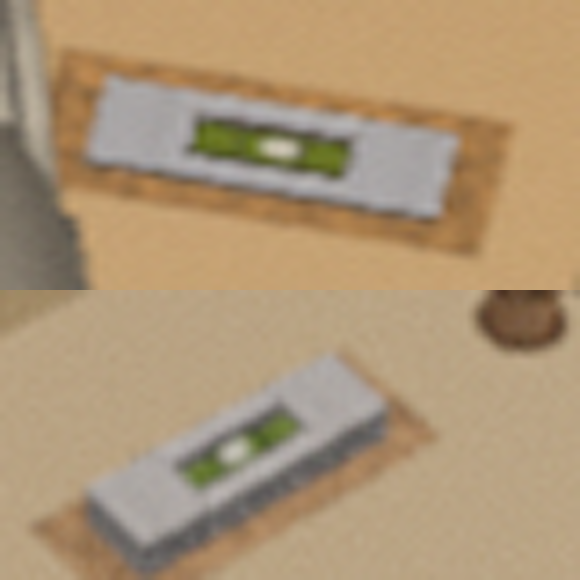

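The bubble in the top crop is at (280,149) against a level centre of about (273,147). That is ≈3 mm still to go after 5.5 mm moved for the first 60°, as predicted. I turn another 32°.

Request:
servo_tool([
  [0.8, [0, 0, 0], -6],
  [0.8, [0, 0, 0], -12],
  [0.8, [0, 0, 0], -18],
  [0.8, [0, 0, 0], -24],
  [0.8, [0, 0, 0], -30],
  [0.8, [0, 0, 0], -32],
  [0.8, [0, 0, 0], -32],
  [0.8, [0, 0, 0], -32],
  [0.8, [0, 0, 0], -32],
  [0.8, [0, 0, 0], -32],
])

```text
t: 11.15
ee_pos: [557.6, 55.9, 118.6]
orientation: [2.496, 1.907, -0.001]
ft_force: [-3.8, -4.1, 6.1]
width: 46.6
grasp_force: 30.0
```

Request:
servo_tool([
  [0.4, [0, 0, 0], 0],
  [0, [0, 0, 0], 0],
  [0, [0, 0, 0], 0],
  [0, [0, 0, 0], 0],
  [0, [0, 0, 0], 0],
  [0, [0, 0, 0], 0],
  [0, [0, 0, 10], 0],
  [0, [0, 0, 40], 0],
  [0, [0, 0, 70], 0],
  [0, [0, 0, 81], 0],
])

```text
t: 11.98
ee_pos: [559.9, 56.5, 203.4]
orientation: [2.497, 1.901, 0.007]
ft_force: [1.7, 0.3, 0.6]
width: 88.1
grasp_force: 0.0
```

Request:
servo_tool([
  [0.5, [0, 0, 0], 0],
  [1, [0, 0, 0], 0],
  [1, [0, 0, 0], 0],
  [1, [0, 0, 0], 0],
  [1, [0, 0, 0], 0],
  [1, [0, 0, 0], 0],
  [1, [0, 0, 0], 0],
  [1, [0, 0, 0], 0],
  [1, [0, 0, 0], 0],
  [1, [0, 0, 0], 0],
])

```text
t: 12.82
ee_pos: [557.9, 56.3, 199.1]
orientation: [-2.5, -1.903, 0.0]
ft_force: [-0.5, -0.1, 0.2]
width: 24.5
grasp_force: 0.0
```

Run:
```python
from h import *
o=ctrl.get_obs(); print(o['t'],o['ee_pos'],o['orientation'],o['width'],o['ft_force'])
im=ctrl.get_image('top'); cv2.imwrite('pics/top4.png',im)
s=ctrl.get_image('scene'); cv2.imwrite('pics/s4.png',s)
cv2.imwrite('pics/c4.png',np.vstack([cv2.resize(im[155:199,325:393],(580,290),interpolation=cv2.INTER_CUBIC),cv2.resize(s[213:253,290:370],(580,290),interpolation=cv2.INTER_CUBIC)]))
print(bubble('top',im,(337,163,380,190)))
print(desc(corners('top',levelmask(im,(335,160,385,192)),91)))
```

```text
12.8167 [557.91124167  56.27160542 199.10074661] [-2.49974402e+00 -1.90276823e+00  1.27314649e-04] 24.517791579069357 [-0.4666154  -0.14961878  0.24794521]
{'win': array([520.1, -99.6]), 'ylen': np.float64(54.5), 'bub': np.float64(-0.31), 'area': 395.0, 'n': 1}
(array([ 520. , -100.1]), np.float64(40.3), np.float64(129.2), 'yaw of +y axis - 90:', np.float64(-13.36))
```

View pics/c4.png

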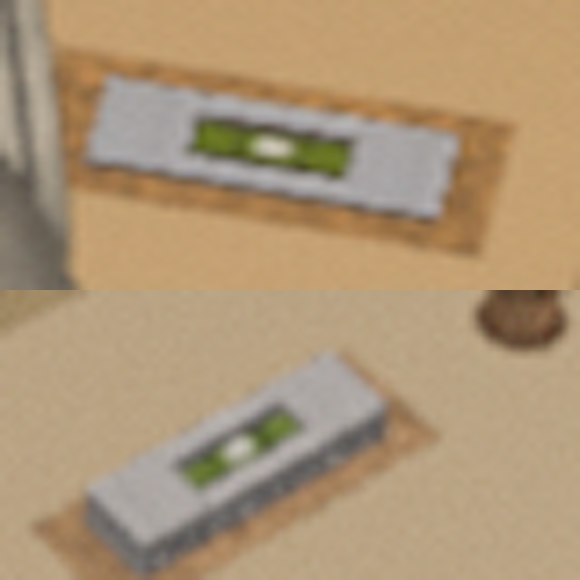

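The bubble is centred, at (271,147) in the top crop against a level centre of (273,147) (measured −0.3 mm). I bring the shut fingers over the level's middle and press gently.

Request:
servo_tool([
  [1, [-6, -26, 0], 2],
  [1, [-12, -52, 0], 2],
  [1, [-19, -78, 0], 2],
  [1, [-25, -104, 0], 2],
  [1, [-32, -130, 0], 2],
  [1, [-38, -156, 0], 2],
  [1, [-38, -156, -25], 2],
  [1, [-38, -156, -50], 2],
  [1, [-38, -156, -75], 2],
  [1, [-38, -156, -83], 2],
])

```text
t: 13.75
ee_pos: [518.0, -99.6, 113.5]
orientation: [-2.464, -1.943, 0.004]
ft_force: [-1.1, -0.5, -0.1]
width: 0.8
grasp_force: 0.0
```

Request:
servo_tool([
  [1, [0, 0, -2], 0],
  [1, [0, 0, -4], 0],
  [1, [0, 0, -6], 0],
  [1, [0, 0, -7], 0],
  [1, [0, 0, -7], 0],
  [1, [0, 0, -7], 0],
])

```text
t: 14.25
ee_pos: [520.4, -99.8, 109.9]
orientation: [2.465, 1.946, 0.001]
ft_force: [-0.4, -0.2, 0.2]
width: 0.6
grasp_force: 0.0
```

Request:
servo_tool([
  [1, [0, 0, -1], 0],
  [1, [0, 0, -2], 0],
  [1, [0, 0, -2.7], 0],
  [1, [0, 0, -2.7], 0],
  [1, [0, 0, -2.7], 0],
])

```text
t: 14.67
ee_pos: [519.9, -99.7, 106.4]
orientation: [-2.466, -1.946, 0.0]
ft_force: [1.0, -0.3, 0.5]
width: 0.5
grasp_force: 0.0
```

Request:
servo_tool([
  [1, [0, 0, -0.2], 0],
  [1, [0, 0, -0.4], 0],
  [1, [0, 0, -0.4], 0],
  [1, [0, 0, -0.4], 0],
])

```text
t: 15.0
ee_pos: [519.9, -99.7, 106.3]
orientation: [2.466, 1.946, 0.0]
ft_force: [-1.6, 0.2, 3.9]
width: 0.2
grasp_force: 2.4
```

Contact. Pressing a little more.

Request:
servo_tool([
  [1, [0, 0, -0.2], 0],
  [1, [0, 0, -0.4], 0],
  [1, [0, 0, -0.4], 0],
  [1, [0, 0, -0.4], 0],
  [1, [0, 0, -0.4], 0],
  [1, [0, 0, -0.4], 0],
])

```text
t: 15.5
ee_pos: [519.9, -99.8, 106.3]
orientation: [2.466, 1.946, 0.0]
ft_force: [-3.8, 1.4, 9.2]
width: 0.7
grasp_force: 4.7
```

Request:
servo_tool([
  [1, [0, 0, -0.2], 0],
  [1, [0, 0, -0.5], 0],
  [1, [0, 0, -0.5], 0],
  [1, [0, 0, -0.5], 0],
  [1, [0, 0, -0.5], 0],
  [1, [0, 0, -0.5], 0],
  [1, [0, 0, -0.5], 0],
  [1, [0, 0, -0.5], 0],
  [1, [0, 0, -0.5], 0],
  [1, [0, 0, -0.5], 0],
])

```text
t: 16.33
ee_pos: [519.9, -99.7, 106.2]
orientation: [2.466, 1.946, 0.0]
ft_force: [-4.1, 0.7, 14.8]
width: 0.4
grasp_force: 7.3
```

Request:
servo_tool([
  [1, [0, 0, 0], 0],
  [1, [0, 0, 0], 0],
  [1, [0, 0, 0], 0],
  [1, [0, 0, 0], 0],
  [1, [0, 0, 0], 0],
  [1, [0, 0, 0], 0],
  [1, [0, 0, 0], 0],
  [1, [0, 0, 0], 0],
  [1, [0, 0, 0], 0],
  [1, [0, 0, 0], 0],
])

```text
t: 17.17
ee_pos: [519.9, -99.7, 106.2]
orientation: [2.466, 1.946, 0.0]
ft_force: [-4.7, 1.8, 14.3]
width: 0.5
grasp_force: 7.3
```

Run:
```python
from h import *
o=ctrl.get_obs(); print(o['t'],o['ee_pos'],o['ft_force'],o['grasp_force'])
im=ctrl.get_image('top'); s=ctrl.get_image('scene')
cv2.imwrite('pics/c5.png',np.vstack([cv2.resize(im[140:210,270:410],(580,290),interpolation=cv2.INTER_CUBIC),cv2.resize(s[203:253,280:380],(580,290),interpolation=cv2.INTER_CUBIC)]))
```

```text
17.1667 [519.94743767 -99.73313845 106.21984329] [-4.69701318  1.75012887 14.26877345] 7.2792060021311045
```

View pics/c5.png

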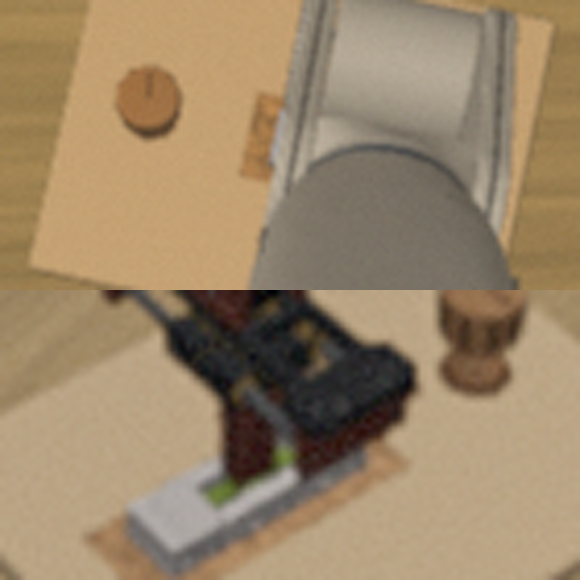

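The shut fingers press steadily on the level's middle, at about (255,470) in the scene crop. The level is still on the cork, about 14 N plus its weight. I hand in.

```bash
python3 -c "
from workcell import ctrl
print(ctrl.close_job())"
```

```text
the job is handed in; nothing more can be done
None
```

I handed the job in at about 17 s with the level wholly on the cork and the shut fingers pressing it at about 14 N; the bubble read 0.3 mm off centre just before pressing (the fingers then hid it), and the hand-in returned no verdict.

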